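# Open the painter's toolbox and put the filling knife away

## Robot

A 6-joint arm with a two-finger parallel gripper is mounted at the origin on the work surface. World frame = base frame: x ahead of the robot, y to its left, z up, the work surface at z = 0. Lengths are in m, angles in rad, forces in N, time in s.
With the tool pointing down it reaches from about 0.35 to 0.85 m from the base axis. Payload 8.1 kg.
Tool frame: the origin (TCP) lies on the mounting face of the last link; the fingertips stand 186 mm ahead of it and the grasp point (between the pads) lies 167 mm ahead of it; z points along the fingers, y is the line along which they close (so a half turn about z gives the same grasp; the last joint's range is limited). The gripper opens to 93 mm and grips with 3 to 60 N. Pads are 15 mm wide; open, the fingers measure 128 mm over their backs; the gripper's body (75 mm by 188 mm) begins 65 mm behind the grasp point.
Start: joints at [1.26, 0.13, 1.488, -0, 1.523, -0.085], TCP at [0.134, 0.585, 0.405] pointing down, gripper open.
Joint ranges: [-2.96, 2.96], [-0.89, 2.26], [0.02, 2.5], [-1.34, 4.48], [0, 2.73], [-2.66, 2.66]. Speed limits (rad/s): [2.39, 2.39, 2.79, 3.14, 3.14, 3.14].

## Interface

Orientations are given as a rotation vector (axis times angle).
In Python, from plant import * gives the robot as it stands. The module is installed in compiled form; this text tells all that it offers.
- The arm moves only by the tool arm_command, never from a script. Its argument "increments" is a list of rows, each a list of 6 numbers: the shift along the tool's x, y, z in units of 0.2 m (1.0 is 0.2 m), then the turn, a rotation vector about the tool's x, y, z in units of pi rad (1.0 is pi rad). A call has exactly 5 rows; each row is the pose to reach, as a shift and turn from the pose commanded when the call began, along the tool's axes at that moment, turning the shorter way round; what a row does not reach only later rows make up. A row lasts 1/8 s, in which the tool goes at most 62.5 mm and 10.7 degrees, less where a joint would pass 70% of its speed; a pose out of reach is approached as far as the arm can. A call with a number of a shift or a turn outside -1 to 1 is refused whole. A call with a gripper value outside its range is refused whole. "fingers" is the closure, from -1 (fully open) to 1 (shut), set as the call begins (left out, the last holds). The fingers move at their own pace and stop on an object; "force" is the grip in N (left out, the last holds). Time passes only in rows, so rows that repeat a pose let the fingers close, or fill a call up. It gives the time, the measured TCP pose, the force, the opening and the grip force at its end, in the units of the state.
- read_state(): the state, without advancing time (a new reading comes with each control period).
- read_camera(name): name is "scene" or "top" or "wrist"; returns a dict with "image" (400x640x3 uint8, red, green, blue), "fx", "fy", "cx", "cy" (pixels), "k1" (the pictures are not rectified: a ray, as slopes to the right and down, at radius r is drawn at 1 + k1 r^2 times it, then the intrinsics apply), "T" (4x4, takes a point from camera to world coordinates). Camera axes: x right, y down, z forward; pixel columns grow to the right and rows downward; lengths in m; the calibration is good to about 2 mm. A picture is of the moment at which its call begins. There is no depth.
- close_job(): hands the job in; it is judged then, once.
The state is a dict: "t": time; "q": joint angles; "dq": joint speeds; "joint_torque": joint torques, N m; "tool_pos": TCP position; "orientation": TCP orientation; "force": force on the tool from outside, world axes, zero at the start; "wrist_torque": the same for the moment, N m; "opening": finger opening in m; "gripper_force": force on a finger pad.
Only numpy, scipy, OpenCV 4.12 (cv2) and the standard library are available. Lean on these libraries where they do the work, as an engineer would, in place of code of your own. Each camera call takes 0.05 s, during which the arm holds its last target. There are 200 camera calls.

## Task

Open the toolbox: swing its lid up and right over past upright, until it stays open on its own when you let go. Then put the filling knife away in the long front compartment of the tray inside: lay it down flat there rather than dropping it in, and leave the lid open. Do not disturb the pail, the roll of tape or the paint jar on the bench.

Things in the scene. Friction and masses are not known exactly. Their poses are not given: they have to be found in the camera images.
- toolbox: plastic toolbox, black base with a red lid, 200 x 360 mm, fixed (full and heavy). Origin: centre of its underside; x points from its front to its rear (hinge side), y along its 360 mm length, z up. Base rim 105 mm high, walls 4 mm; the shut lid's flat top is 155 mm high. A grey tray inside has a long empty front compartment and a row of small full rear ones. The front latches are already undone.
- lid (a joint): the red lid, 200 x 360 x 50 mm, about 0.5 kg, hollow below. 0 = shut, grows as it opens (rad), stop at 1.9 where it leans back and rests. It turns freely, without a spring: let go below about 1.15 it falls shut, well beyond that it falls back open to the stop.
- lid_hinge (a point): point on the lid's hinge line, mid-length: 103 mm behind the toolbox's centre, 105 mm above the bench. The hinge line runs along the toolbox's y axis. The axes turn with the lid: shut, they match the toolbox's; opening is a positive turn about +y (the front edge rises and goes over to the rear).
- lid_handle (a point): middle of the black carrying-handle bar on top of the lid: round, 20 mm thick, along the toolbox's y axis, free for 126 mm between its two posts. Its centre stands 45 mm off the lid's top (200 mm above the bench when shut), 103 mm in front of and 95 mm above the hinge line. The axes turn with the lid.
- tray_mid (a point): centre of the floor of the tray's long front compartment, 60 mm above the bench and 32 mm in front of the toolbox's centre. The compartment is 127 mm (along x) by 352 mm (along y), its floor 45 mm below the base's rim; the divider at its rear side is 34 mm high. Axes as the toolbox.
- knife_grip (a point): middle of the filling knife's orange handle, half-way up (12 mm above what it lies on). Knife 220 mm long, 0.14 kg; handle 112 x 27 mm, 24 mm thick, with a steel butt cap; thin steel blade up to 75 mm wide, half-way up the handle's thickness. x points along the knife to the blade, y across the handle, z up off its flat side. It balances about 22 mm from here towards the blade.
- knife_tip (a point): middle of the blade's front edge, 156 mm from knife_grip along the knife's +x.
- knife_butt (a point): rear end of the knife, 64 mm from knife_grip along -x.
- pail: small white paint pail with a red lid and wire bail, 118 mm across, 125 mm high; a bystander. Origin: centre of its underside.
- tape: yellow roll of masking tape lying flat, 104 mm across, 36 mm high; a bystander. Origin: centre of its underside.
- jar: blue paint jar with a white cap, 68 mm across, 85 mm high; a bystander. Origin: centre of its underside.
Mind the look-alikes: they are no part of the job. Several things look just like the part that bears knife_grip: the one meant starts nearest to the robot's base.

How it is judged:
On the way:
1. the lid has been swung over and stays open at rest with the robot not touching it (value of joint lid above 1.65 rad and velocity of joint lid between -0.15 and 0.15 rad/s and contact force between each of the arm, the fingers and toolbox below 0.2 N), for 0.3 s.
At the end, for the whole second after the job is handed in: The lid stands open by itself beyond 1.65 rad, at rest; the knife lies flat (within 0.2 rad) and still on the floor of the tray's long front compartment, blade edge and butt end both inside it and within 30 mm of its floor (value of joint lid above 1.65 rad and velocity of joint lid between -0.15 and 0.15 rad/s and x of knife_tip in the frame of tray_mid between -0.062 and 0.062 m and y of knife_tip in the frame of tray_mid between -0.178 and 0.178 m and z of each of knife_tip, knife_butt in the frame of tray_mid below 0.03 m and x of knife_butt in the frame of tray_mid between -0.062 and 0.062 m and y of knife_butt in the frame of tray_mid between -0.178 and 0.178 m and angle between the z axis of knife_grip and the z axis of tray_mid, either way round below 0.2 rad and linear speed of knife below 0.03 m/s); the robot touches nothing.
It fails at once if the knife is dropped or thrown into the toolbox (faster than 0.9 m/s) (x of knife_grip in the frame of tray_mid between -0.062 and 0.062 m and y of knife_grip in the frame of tray_mid between -0.178 and 0.178 m and z of knife_grip in the frame of tray_mid below 0.06 m and linear speed of knife above 0.9 m/s).
It fails at once if the pail, tape or jar is shoved more than 30 mm or knocked over (distance of any of pail, tape, jar from where it was at the start of the episode above 0.03 m or angle between any of pail, tape, jar's own z axis and vertical above 0.5 rad).
It also fails if it takes over 61 s, if anything falls off the work surface, if the arm or the gripper's body presses on something with over 40 N, if the wrist force passes 120 N, or if a joint passes its speed limit or range.

## Working session

There is one attempt and no reset: what is moved stays moved. The work goes in short steps, Python scripts to look and compute and a tool call to move; the robot and the scene stay as the last step left them, time stands still between calls to the robot, and variables do not carry over. Pictures are saved under pics/ and viewed, at most 10 in all, crops included, and the job is handed in when it is done.

Besides the shell and the picture viewer there is one more tool, called after "Call:" as name([rows], argument=value, ...), one row to a line, values as JSON. arm_command: Moves the arm, as the interface text tells. Shifts and turns lie within -1 to 1; 1 stands for 0.2 m of shift or pi rad of turn. Its arguments: {"type":"object","properties":{"increments":{"type":"array","items":{"type":"array","items":{"type":"number","minimum":-1,"maximum":1}}},"fingers":{"type":"number"},"force":{"type":"number"}},"required":["increments"]}

```bash
mkdir -p pics
cat > h.py <<'E'
from plant import *
import numpy as np, cv2, pickle
from scipy.spatial.transform import Rotation as R
def snap(n,fn):
    c=read_camera(n); cv2.imwrite('pics/'+fn+'.png',c['image'][:,:,::-1]); pickle.dump(c,open(fn+'.pkl','wb')); return c
def load(fn): return pickle.load(open(fn+'.pkl','rb'))
def ray(c,u,v):
    d=np.array([(u-c['cx'])/c['fx'],(v-c['cy'])/c['fy']]); s=d.copy()
    for _ in range(20): s=d/(1+c['k1']*(s@s))
    r=c['T'][:3,:3]@np.array([s[0],s[1],1]); return c['T'][:3,3],r/np.linalg.norm(r)
def onz(c,u,v,z):
    o,r=ray(c,u,v); return o+r*(z-o[2])/r[2]
def tri(*obs):
    A=np.zeros((3,3));b=np.zeros(3);P=[]
    for c,u,v in obs:
        o,r=ray(c,u,v);M=np.eye(3)-np.outer(r,r);A+=M;b+=M@o
    x=np.linalg.solve(A,b); 
    return x,[np.linalg.norm(np.cross(x-ray(*o)[0],ray(*o)[1])) for o in obs]
def proj(c,p):
    q=np.linalg.inv(c['T'])@np.append(p,1);s=q[:2]/q[2];s=s*(1+c['k1']*(s@s));return np.array([c['fx']*s[0]+c['cx'],c['fy']*s[1]+c['cy']])
E
python3 - <<'E'
from h import *
a=snap('scene','s0');b=snap('top','t0')
print(read_state())
for c in(a,b): print(c['T'].round(3),c['fx'],c['k1'])
E
```

```text
{'t': 0.1, 'q': array([ 1.25959523e+00,  1.31081468e-01,  1.48913670e+00,  4.85692285e-06,
        1.52300428e+00, -8.54325647e-02]), 'dq': array([ 0.00016478, -0.00068981, -0.0014121 , -0.00051055, -0.00049643,
        0.00090979]), 'joint_torque': array([ 2.01860785e-03, -5.61337996e+01, -4.93095660e+01,  7.70624634e-02,
        2.92063330e-02, -1.01029689e-04]), 'tool_pos': array([0.13424889, 0.58458539, 0.40381309]), 'orientation': array([-3.53847228e-01, -3.12127265e+00,  2.50814169e-03]), 'force': array([-0.42459372,  0.12121432,  0.16143134]), 'wrist_torque': array([-0.00348077, -0.06598052,  0.08628761]), 'gripper_force': 0.0, 'opening': 0.09326670962351741}
[[-0.559  0.627 -0.543  1.364]
 [ 0.829  0.408 -0.383  0.694]
 [-0.019 -0.664 -0.748  1.269]
 [ 0.     0.     0.     1.   ]] 434.4558960986301 -0.013165034279994726
[[ 0.012 -0.992  0.127  0.365]
 [-1.    -0.013 -0.004  0.101]
 [ 0.005 -0.127 -0.992  1.791]
 [ 0.     0.     0.     1.   ]] 412.3447574603392 -0.0049664726750218895
```

View pics/s0.png

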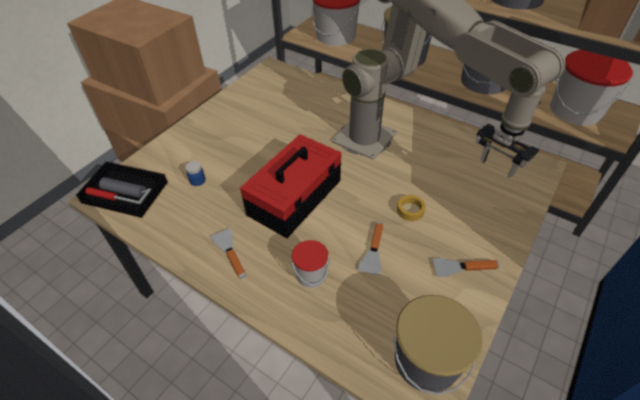

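View pics/t0.png

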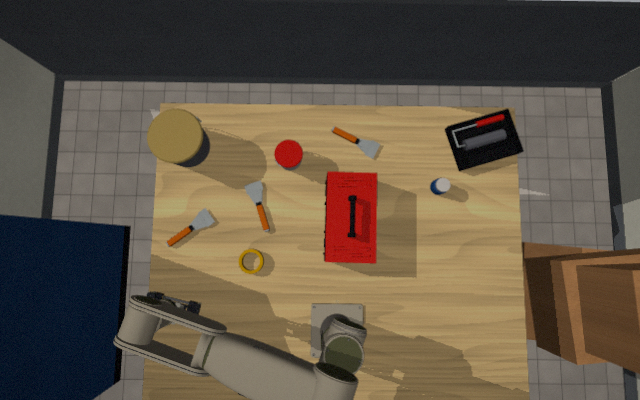

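Run:
```python
from h import *
a=cv2.imread('pics/s0.png');b=cv2.imread('pics/t0.png')
def cr(i,x,y,w,h,s): return cv2.resize(i[y:y+h,x:x+w],None,fx=s,fy=s,interpolation=cv2.INTER_CUBIC)
L=cr(a,236,130,115,107,4)[:420]; L=cv2.resize(L,(400,372))
# four tiles of 400x300
t=[cr(b,310,165,80,105,300/105),cr(a,236,130,115,107,300/107),cr(b,235,175,50,60,5),cr(a,345,215,60,62,300/62)]
t=[cv2.copyMakeBorder(i[:300,:400],0,300-min(300,i.shape[0]),0,400-min(400,i.shape[1]),0) for i in t]
cv2.imwrite('pics/c0.png',np.vstack([np.hstack(t[:2]),np.hstack(t[2:])]))
```

```text
(no output)
```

View pics/c0.png

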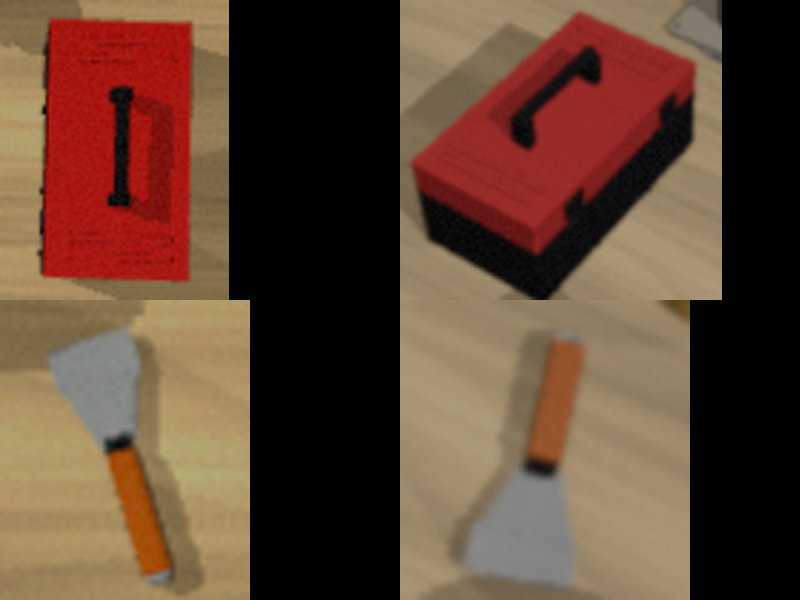

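Run:
```python
from h import *
s=load('s0');t=load('t0')
f=lambda u,v,sc,ox,oy:((u+.5)/sc-.5+ox,(v+.5)/sc-.5+oy)
T=lambda u,v:(t,)+f(u,v,300/105,310,165)
S=lambda u,v:(s,)+f(u-400,v,300/107,236,130)
KT=lambda u,v:(t,)+f(u,v-300,5,235,175)
KS=lambda u,v:(s,)+f(u-400,v-300,300/62,345,215)
for n,o in dict(h_far=(T(121,96),S(590,62)),h_near=(T(119,200),S(522,130)),
 lidTL=(T(50,20),S(536,252)) ,lidTLb=(T(50,20),S(415,162)),lidBL=(T(43,273),S(692,65)),lidBR=(T(189,279),S(580,13)),
 tip=(KT(90,341),KS(518,577)),butt=(KT(157,578),KS(568,337)),fer=(KT(119,442),KS(541,466))).items():
  x,e=tri(*o);print(n,x.round(4),np.round(e,4))
for p in [(50,20),(191,25),(189,279),(43,273)]: print('lid@.155',onz(*T(*p),.155).round(4))
for p in [(288,154,.125),(251,262,.036),(440,187,.085)]: print(onz(t,*p).round(3))
for p in [(180,236),(345,135)]: print('other knife',onz(t,*p,.012).round(3))
print('tip,butt at .012',onz(*KT(90,341),.012),onz(*KT(157,578),.012))
```

```text
h_far [ 0.5044 -0.0064  0.2926] [0.038 0.038]
h_near [ 0.4224 -0.094   0.0539] [0.0436 0.0436]
lidTL [0.6508 0.0487 0.1113] [0.0029 0.0029]
lidTLb [ 0.6734 -0.001   0.2642] [0.0697 0.0697]
lidBL [0.2934 0.0543 0.1516] [0.0001 0.0001]
lidBR [ 0.2856 -0.1435  0.1494] [0.0037 0.0037]
tip [0.6148 0.3707 0.0094] [0.0034 0.0034]
butt [0.4112 0.3025 0.0196] [0. 0.]
fer [0.5267 0.3409 0.0163] [0.0022 0.0022]
lid@.155 [0.6449 0.0477 0.155 ]
lid@.155 [ 0.6404 -0.1508  0.155 ]
lid@.155 [ 0.2879 -0.1458  0.155 ]
lid@.155 [0.2936 0.0543 0.155 ]
[0.722 0.209 0.125]
[0.277 0.36  0.036]
[ 0.598 -0.427  0.085]
other knife [0.382 0.671 0.012]
other knife [ 0.835 -0.034  0.012]
tip,butt at .012 [0.61603999 0.36735187 0.012     ] [0.41140292 0.30341117 0.012     ]
```

```bash
cat >> h.py <<'E'
def inc(pos,Rt,s=None):
    "tool-frame increments (units of the call) from the measured pose to pos,Rt"
    s=s or read_state(); R0=R.from_rotvec(s['orientation'])
    d=R0.inv().apply(np.array(pos)-s['tool_pos'])/.2; w=(R0.inv()*Rt).as_rotvec()/np.pi
    return np.r_[d,w].round(3)
def down(yaw): # tool down, tool y at world angle yaw
    y=np.array([np.cos(yaw),np.sin(yaw),0]);z=np.array([0,0,-1.]);return R.from_matrix(np.c_[np.cross(y,z),y,z])
def log(): 
    s=read_state(); open('log.txt','a').write(' '.join(map(str,[*s['q'],*s['tool_pos'],*s['orientation']]))+'\n')
BC=np.array([.4667,-.0487]); BY=-.0165  # box centre, angle of box y axis
E
python3 - <<'E'
from h import *
s=load('s0');t=load('t0')
f=lambda u,v,sc,ox,oy:((u+.5)/sc-.5+ox,(v+.5)/sc-.5+oy)
T=lambda u,v:(t,)+f(u,v,300/105,310,165)
S=lambda u,v:(s,)+f(u-400,v,300/107,236,130)
print(tri(T(121,96),S(522,130)),tri(T(119,200),S(590,62)))
log();st=read_state();Rm=R.from_rotvec(st['orientation']).as_matrix();print(Rm.round(3))
q=st['q']
for s6 in(1,-1): print((R.from_euler('ZYYZYZ',[q[0],q[1],q[2],0,q[4],s6*q[5]]) if 0 else (R.from_euler('Z',q[0])*R.from_euler('Y',q[1]+q[2]+q[4])*R.from_euler('Z',s6*q[5]))).as_matrix().round(3))
print(inc([.467,-.049,.48],down(np.pi/2+BY)))
E
```

```text
(array([ 0.5364819 , -0.05026183,  0.17354283]), [np.float64(0.0003854750990354659), np.float64(0.000385475099035457)]) (array([ 0.39300122, -0.04588767,  0.18351002]), [np.float64(0.0013999727745652628), np.float64(0.0013999727745651553)])
[[-0.975  0.224 -0.001]
 [ 0.224  0.975 -0.002]
 [ 0.    -0.002 -1.   ]]
[[-0.224 -0.975 -0.   ]
 [-0.975  0.224 -0.002]
 [ 0.002  0.    -1.   ]]
[[-0.386 -0.922 -0.   ]
 [-0.922  0.386 -0.002]
 [ 0.002 -0.    -1.   ]]
[-2.331e+00 -2.716e+00 -3.770e-01 -1.000e-03 -0.000e+00 -6.700e-02]
```

Run:
```python
from h import *
H=np.array([*BC+.103*np.array([-.0165,-1]),.105])
ax=np.array([np.cos(BY),np.sin(BY),0]); rear=np.array([-.0165,-1,0])
for half in (0,np.pi):
 for tilt in (0,.4,.8,1.1,1.4):
  th=min(1.9,tilt*1.9/1.1)
  hp=H+R.from_rotvec(ax*th).apply(-.103*rear+[0,0,.095])
  Rt=R.from_rotvec(ax*tilt)*down(np.pi/2+BY+half)
  tcp=hp-.167*Rt.as_matrix()[:,2]; w=tcp-.1*Rt.as_matrix()[:,2]
  q1=np.arctan2(w[1],w[0])
  for b in(1.2,1.6,2.0):
   M=(R.from_euler('Z',q1)*R.from_euler('Y',b)).inv()*Rt*R.from_euler('Z',-np.pi/2)
   a=M.as_euler('ZYZ'); print(half>0,tilt,b,tcp.round(3),round(q1,2),a.round(2))
```

```text
False 0 1.2 [ 0.467 -0.049  0.367] -0.1 [-0.    1.94 -1.66]
False 0 1.6 [ 0.467 -0.049  0.367] -0.1 [ 0.    1.54 -1.66]
False 0 2.0 [ 0.467 -0.049  0.367] -0.1 [ 0.    1.14 -1.66]
False 0.4 1.2 [ 0.464 -0.198  0.398] -0.47 [ 0.41  2.09 -1.85]
False 0.4 1.6 [ 0.464 -0.198  0.398] -0.47 [ 0.36  1.72 -2.01]
False 0.4 2.0 [ 0.464 -0.198  0.398] -0.47 [ 0.37  1.34 -2.15]
False 0.8 1.2 [ 0.462 -0.345  0.34 ] -0.74 [ 0.85  2.34 -1.81]
False 0.8 1.6 [ 0.462 -0.345  0.34 ] -0.74 [ 0.65  2.04 -2.14]
False 0.8 2.0 [ 0.462 -0.345  0.34 ] -0.74 [ 0.58  1.71 -2.38]
False 1.1 1.2 [ 0.461 -0.424  0.248] -0.84 [ 1.27  2.46 -1.55]
False 1.1 1.6 [ 0.461 -0.424  0.248] -0.84 [ 0.91  2.27 -2.06]
False 1.1 2.0 [ 0.461 -0.424  0.248] -0.84 [ 0.72  1.99 -2.4 ]
False 1.4 1.2 [ 0.46  -0.439  0.2  ] -0.86 [ 1.74  2.42 -1.2 ]
False 1.4 1.6 [ 0.46  -0.439  0.2  ] -0.86 [ 1.28  2.39 -1.8 ]
False 1.4 2.0 [ 0.46  -0.439  0.2  ] -0.86 [ 0.95  2.22 -2.29]
True 0 1.2 [ 0.467 -0.049  0.367] -0.1 [0.   1.94 1.48]
True 0 1.6 [ 0.467 -0.049  0.367] -0.1 [0.   1.54 1.48]
True 0 2.0 [ 0.467 -0.049  0.367] -0.1 [0.   1.14 1.48]
True 0.4 1.2 [ 0.464 -0.198  0.398] -0.47 [0.41 2.09 1.3 ]
True 0.4 1.6 [ 0.464 -0.198  0.398] -0.47 [0.36 1.72 1.14]
True 0.4 2.0 [ 0.464 -0.198  0.398] -0.47 [0.37 1.34 0.99]
True 0.8 1.2 [ 0.462 -0.345  0.34 ] -0.74 [0.85 2.34 1.34]
True 0.8 1.6 [ 0.462 -0.345  0.34 ] -0.74 [0.65 2.04 1.  ]
True 0.8 2.0 [ 0.462 -0.345  0.34 ] -0.74 [0.58 1.71 0.76]
True 1.1 1.2 [ 0.461 -0.424  0.248] -0.84 [1.27 2.46 1.59]
True 1.1 1.6 [ 0.461 -0.424  0.248] -0.84 [0.91 2.27 1.08]
True 1.1 2.0 [ 0.461 -0.424  0.248] -0.84 [0.72 1.99 0.74]
True 1.4 1.2 [ 0.46  -0.439  0.2  ] -0.86 [1.74 2.42 1.94]
True 1.4 1.6 [ 0.46  -0.439  0.2  ] -0.86 [1.28 2.39 1.34]
True 1.4 2.0 [ 0.46  -0.439  0.2  ] -0.86 [0.95 2.22 0.85]
```

Call:
arm_command([
  [-0.7, -0.9, -0.3, 0, 0, 0],
  [-0.7, -0.9, -0.3, 0, 0, 0],
  [-0.7, -0.9, -0.3, 0, 0, 0],
  [-0.7, -0.9, -0.3, 0, 0, 0],
  [-0.7, -0.9, -0.3, 0, 0, 0],
])

```text
t: 0.72
tool_pos: [0.2316, 0.3761, 0.466]
orientation: [0.359, 3.119, 0.003]
force: [0.0, 0.3, -0.1]
opening: 0.093
gripper_force: 0.0
```

Call:
arm_command([
  [-0.8, -0.84, 0, 0, 0, 0.29],
  [-0.8, -0.84, 0, 0, 0, 0.29],
  [-0.8, -0.84, 0, 0, 0, 0.29],
  [-0.8, -0.84, 0, 0, 0, 0.29],
  [-0.8, -0.84, 0, 0, 0, 0.29],
])

```text
t: 1.35
tool_pos: [0.35, 0.1766, 0.464]
orientation: [-1.704, -2.639, 0.002]
force: [-0.2, -0.9, -0.5]
opening: 0.0929
gripper_force: 0.0
```

```bash
python3 -c "
from h import *
log();s=read_state();print(s['tool_pos'],s['q'].round(2),inc([.467,-.049,.46],down(BY-np.pi/2)))"
```

```text
[0.35001814 0.17664365 0.46400533] [ 0.34 -0.47  1.92 -0.    1.7  -0.09] [-1.269  0.069  0.02  -0.     0.     0.64 ]
```

Call:
arm_command([
  [-0.9, 0.05, 0, 0, 0, 0.29],
  [-0.9, 0.05, 0, 0, 0, 0.29],
  [-0.9, 0.05, 0, 0, 0, 0.29],
  [-0.9, 0.05, 0, 0, 0, 0.29],
  [-0.9, 0.05, 0, 0, 0, 0.29],
])

```text
t: 1.98
tool_pos: [0.4341, 0.0191, 0.4637]
orientation: [-2.688, -1.623, 0.002]
force: [-0.6, 0.4, 0.0]
opening: 0.093
gripper_force: 0.0
```

```bash
python3 -c "
from h import *
log();s=read_state();print(s['tool_pos'],s['q'].round(2),inc([.467,-.049,.46],down(BY-np.pi/2)))"
```

```text
[0.4341107  0.01908478 0.4636757 ] [-0.07 -0.35  1.82  0.    1.66  0.41] [-0.225  0.304  0.018 -0.001  0.     0.351]
```

Call:
arm_command([
  [-0.225, 0.304, 0.02, 0, 0, 0.29],
  [-0.225, 0.304, 0.02, 0, 0, 0.29],
  [-0.225, 0.304, 0.02, 0, 0, 0.29],
  [-0.225, 0.304, 0.02, 0, 0, 0.29],
  [-0.225, 0.304, 0.02, 0, 0, 0.351],
])

```text
t: 2.6
tool_pos: [0.4673, -0.0479, 0.4597]
orientation: [-3.132, -0.236, 0.002]
force: [-0.8, -0.5, -0.1]
opening: 0.093
gripper_force: 0.0
```

Call:
arm_command([
  [0, 0, 0, 0, 0, 0.06],
  [0, 0, 0, 0, 0, 0.06],
  [0, 0, 0, 0, 0, 0.06],
  [0, 0, 0, 0, 0, 0.06],
  [0, 0, 0, 0, 0, 0.06],
])

```text
t: 3.22
tool_pos: [0.4669, -0.0485, 0.4607]
orientation: [-3.141, 0.049, 0.0]
force: [0.8, -0.9, -0.1]
opening: 0.0929
gripper_force: 0.0
```

```bash
python3 -c "
from h import *
log();s=read_state();print(s['tool_pos'],s['q'].round(2),inc([.467,-.049,.46],down(BY-np.pi/2)))
c=snap('wrist','w1')
for p in [(.467,-.049,.2),(.404,-.048,.2),(.53,-.05,.2)]: print(proj(c,p))
print(c['T'].round(3),c['fx'])"
```

```text
[ 0.46691344 -0.04850845  0.46071176] [-0.21 -0.25  1.75  0.    1.64  1.39] [ 0.001  0.002  0.004 -0.     0.    -0.005]
[330.91798883 212.08982138]
[332.02589298 287.25383128]
[329.63432826 125.33375363]
[[-0.031 -0.958 -0.286  0.546]
 [-1.     0.03   0.009 -0.05 ]
 [ 0.     0.286 -0.958  0.441]
 [ 0.     0.     0.     1.   ]] 341.552963633353
```

View pics/w1.png

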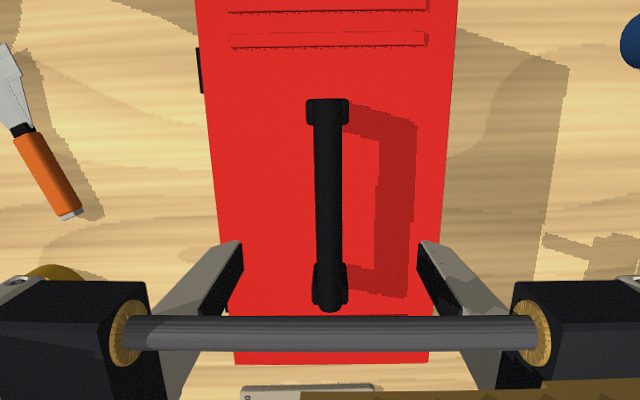

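Call:
arm_command([
  [0, -0.01, 0.25, 0, 0, -0.005],
  [0, -0.01, 0.47, 0, 0, -0.005],
  [0, -0.01, 0.47, 0, 0, -0.005],
  [0, -0.01, 0.47, 0, 0, -0.005],
  [0, -0.01, 0.47, 0, 0, -0.005],
])

```text
t: 3.9
tool_pos: [0.4678, -0.0467, 0.3694]
orientation: [3.141, -0.026, 0.006]
force: [0.1, -0.5, -0.1]
opening: 0.0929
gripper_force: 0.0
```

Call:
arm_command([
  [0, 0, 0, 0, 0, 0],
  [0, 0, 0, 0, 0, 0],
  [0, 0, 0, 0, 0, 0],
  [0, 0, 0, 0, 0, 0],
  [0, 0, 0, 0, 0, 0],
], fingers=1, force=15)

```text
t: 4.53
tool_pos: [0.4669, -0.0465, 0.3667]
orientation: [-3.141, 0.026, 0.0]
force: [0.0, 0.3, 0.3]
opening: 0.0478
gripper_force: 0.0
```

```bash
cat >> h.py <<'E'
HG=np.array([*BC+.103*np.array([-.0165,-1]),.105]); AX=np.array([np.cos(BY),np.sin(BY),0]); REAR=np.array([-.0165,-1,0])
def lidpose(th,tilt):
    Rt=R.from_rotvec(AX*tilt)*down(BY-np.pi/2)
    hp=HG+R.from_rotvec(AX*th).apply(-.103*REAR+[0,0,.095])
    return hp-.167*Rt.as_matrix()[:,2],Rt
def lidrows(ths,tilts):
    s=read_state()
    for a,b in zip(ths,tilts): print(inc(*lidpose(a,b),s).tolist())
E
python3 -c "
from h import *
log();s=read_state();print(s['tool_pos'],s['q'].round(2),s['opening'],s['gripper_force'],s['force'])
lidrows([.06,.13,.2,.27,.34],[.06,.12,.18,.23,.28])"
```

```text
[ 0.46692065 -0.0465499   0.36670115] [-0.21 -0.21  1.89 -0.    1.46  1.38] 0.04781607029055913 0.0 [0.0131139  0.30179258 0.32105015]
[-0.001, 0.09, -0.03, 0.019, 0.0, -0.0]
[-0.001, 0.177, -0.058, 0.038, 0.0, -0.0]
[-0.001, 0.265, -0.081, 0.057, 0.0, -0.0]
[-0.001, 0.346, -0.1, 0.073, 0.0, -0.0]
[-0.001, 0.429, -0.114, 0.089, 0.0, -0.0]
```

Call:
arm_command([
  [0, 0, 0, 0, 0, 0],
  [0, 0, 0, 0, 0, 0],
  [0, 0, 0, 0, 0, 0],
  [0, 0, 0, 0, 0, 0],
  [0, 0, 0, 0, 0, 0],
])

```text
t: 5.15
tool_pos: [0.4669, -0.0472, 0.3667]
orientation: [3.14, -0.027, 0.0]
force: [0.3, -4.2, -0.6]
opening: 0.0192
gripper_force: 15.0
```

```bash
sed -i 's/^BC=np.array(\[.4667,-.0487\])/BC=np.array([.4667,-.0472])/' h.py
python3 -c "
from h import *
log();s=read_state();print(s['tool_pos'],s['q'].round(2),s['opening'],s['gripper_force'],s['force'])
lidrows([.06,.13,.2,.27,.34],[.06,.12,.18,.23,.28])"
```

```text
[ 0.46692943 -0.04717311  0.36673151] [-0.21 -0.21  1.89 -0.    1.46  1.38] 0.01920528116529056 14.999440759420395 [ 0.32430429 -4.23006107 -0.63119407]
[-0.001, 0.08, -0.03, 0.02, -0.0, -0.0]
[-0.001, 0.166, -0.058, 0.039, -0.0, -0.0]
[-0.001, 0.254, -0.08, 0.058, -0.0, -0.0]
[-0.001, 0.336, -0.099, 0.074, -0.0, -0.0]
[-0.001, 0.419, -0.113, 0.09, -0.0, -0.0]
```

Call:
arm_command([
  [0, 0.085, -0.03, 0.02, 0, 0],
  [0, 0.17, -0.058, 0.039, 0, 0],
  [0, 0.258, -0.08, 0.058, 0, 0],
  [0, 0.34, -0.099, 0.074, 0, 0],
  [0, 0.42, -0.113, 0.09, 0, 0],
])

```text
t: 5.78
tool_pos: [0.4654, -0.1309, 0.3887]
orientation: [-2.856, 0.024, -0.002]
force: [1.4, 0.2, -7.6]
opening: 0.0195
gripper_force: 15.0
```

```bash
python3 -c "
from h import *
log();s=read_state();print(s['tool_pos'],s['q'].round(2),s['opening'],s['gripper_force'],s['force'],s['wrist_torque'])
p=s['tool_pos']+.167*R.from_rotvec(s['orientation']).as_matrix()[:,2]-HG;print(np.hypot(p[1],p[2]),np.arctan2(p[2],-p@REAR)-np.arctan2(95,103))
lidrows([.42,.5,.58,.66,.74],[.33,.38,.43,.48,.53])"
```

```text
[ 0.46541734 -0.13085855  0.38867966] [-0.48 -0.13  1.79  0.25  1.61  1.1 ] 0.019462590993673357 15.001737624406815 [ 1.44547392  0.24932616 -7.63101642] [-0.34014437 -0.05082587 -0.05675912]
0.14014073251060405 0.3324128032585496
[-0.0, 0.083, -0.04, 0.014, 0.0, -0.0]
[-0.0, 0.169, -0.071, 0.03, 0.0, -0.0]
[-0.0, 0.258, -0.097, 0.046, 0.0, -0.0]
[-0.0, 0.348, -0.116, 0.062, 0.0, -0.0]
[-0.0, 0.44, -0.129, 0.078, 0.0, -0.0]
```

Call:
arm_command([
  [0, 0.083, -0.04, 0.015, 0, 0],
  [0, 0.169, -0.071, 0.03, 0, 0],
  [0, 0.258, -0.097, 0.046, 0, 0],
  [0, 0.348, -0.116, 0.062, 0, 0],
  [0, 0.44, -0.129, 0.078, 0, 0],
])

```text
t: 6.4
tool_pos: [0.4639, -0.2223, 0.3898]
orientation: [-2.61, 0.02, -0.005]
force: [-2.3, 2.3, 1.6]
opening: 0.0191
gripper_force: 15.0
```

```bash
cat >> h.py <<'E'
def lidstat():
    log();s=read_state();print(s['tool_pos'].round(4),s['q'].round(2),s['opening'],s['gripper_force'],s['force'].round(1),s['wrist_torque'].round(2))
    p=s['tool_pos']+.167*R.from_rotvec(s['orientation']).as_matrix()[:,2]-HG;print(np.hypot(p[1],p[2]),np.arctan2(p[2],-p@REAR)-np.arctan2(95,103))
E
python3 -c "
from h import *
lidstat()
lidrows([.82,.9,.98,1.06,1.14],[.57,.61,.65,.69,.73])"
```

```text
[ 0.4639 -0.2223  0.3898] [-0.7   0.05  1.65  0.41  1.78  0.91] 0.019068177639148774 15.000089854001999 [-2.3  2.3  1.6] [0.58 0.45 0.17]
0.1413806240930947 0.7369161832415931
[-0.001, 0.085, -0.026, 0.012, 0.0, 0.0]
[-0.001, 0.167, -0.051, 0.025, 0.0, 0.0]
[-0.001, 0.252, -0.07, 0.038, 0.0, 0.0]
[-0.001, 0.338, -0.084, 0.05, 0.0, 0.0]
[-0.001, 0.425, -0.093, 0.063, 0.0, 0.0]
```

Call:
arm_command([
  [0, 0.085, -0.028, 0.012, 0, 0],
  [0, 0.167, -0.051, 0.025, 0, 0],
  [0, 0.252, -0.07, 0.038, 0, 0],
  [0, 0.338, -0.084, 0.05, 0, 0],
  [0, 0.425, -0.093, 0.063, 0, 0],
])

```text
t: 7.02
tool_pos: [0.4627, -0.3055, 0.3634]
orientation: [-2.414, 0.019, -0.008]
force: [-1.2, 0.5, 4.1]
opening: 0.0193
gripper_force: 15.0
```

```bash
python3 -c "
from h import *
lidstat()
lidrows([1.22,1.3,1.38,1.46,1.54],[.76,.79,.82,.86,.9])"
```

```text
[ 0.4627 -0.3055  0.3634] [-0.84  0.27  1.49  0.5   1.91  0.79] 0.019285012451583424 15.000289231538773 [-1.2  0.5  4.1] [0.46 0.3  0.14]
0.1408304079339603 1.1450956783574322
[-0.001, 0.077, -0.015, 0.01, -0.0, 0.0]
[-0.001, 0.156, -0.03, 0.02, -0.0, 0.0]
[-0.001, 0.236, -0.04, 0.029, -0.0, 0.0]
[-0.001, 0.324, -0.044, 0.042, -0.0, 0.0]
[-0.001, 0.413, -0.042, 0.055, -0.0, 0.0]
```

Call:
arm_command([
  [0, 0.077, -0.015, 0.01, 0, 0],
  [0, 0.156, -0.03, 0.02, 0, 0],
  [0, 0.236, -0.04, 0.029, 0, 0],
  [0, 0.324, -0.044, 0.042, 0, 0],
  [0, 0.413, -0.042, 0.055, 0, 0],
])

```text
t: 7.65
tool_pos: [0.4615, -0.3729, 0.3142]
orientation: [-2.241, 0.018, -0.009]
force: [-0.7, -0.4, 1.1]
opening: 0.0198
gripper_force: 15.0
```

```bash
python3 -c "
from h import *
lidstat()
lidrows([1.62,1.69,1.76,1.82,1.87],[.95,1.0,1.05,1.09,1.12])
c=snap('scene','s1');snap('top','t1')
a=cv2.imread('pics/s1.png')[80:260,200:440];b=cv2.imread('pics/t1.png')[130:350,270:470]
cv2.imwrite('pics/c1.png',np.hstack([cv2.resize(a,(400,300)),cv2.resize(b,(273,300))]))"
```

```text
[ 0.4615 -0.3729  0.3142] [-0.92  0.5   1.34  0.56  2.01  0.71] 0.01976725745775377 15.000270009040833 [-0.7 -0.4  1.1] [0.   0.24 0.05]
0.1397866513219764 1.5427330863991322
[-0.001, 0.095, -0.008, 0.016, 0.0, 0.0]
[-0.001, 0.185, -0.009, 0.032, 0.0, 0.0]
[-0.001, 0.276, -0.004, 0.048, 0.0, 0.0]
[-0.001, 0.351, 0.005, 0.06, 0.0, 0.0]
[-0.001, 0.41, 0.014, 0.07, 0.0, 0.0]
```

View pics/c1.png

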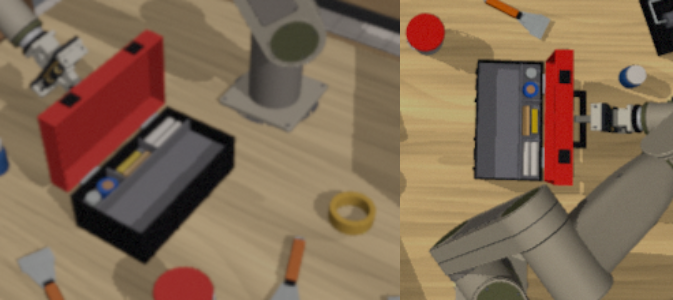

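Call:
arm_command([
  [0, 0.095, -0.008, 0.016, 0, 0],
  [0, 0.185, -0.009, 0.032, 0, 0],
  [0, 0.276, -0.004, 0.048, 0, 0],
  [0, 0.351, 0.005, 0.06, 0, 0],
  [0, 0.41, 0.014, 0.07, 0, 0],
])

```text
t: 8.38
tool_pos: [0.4607, -0.4215, 0.2477]
orientation: [-2.021, 0.017, -0.01]
force: [-0.7, 1.0, 0.2]
opening: 0.0195
gripper_force: 15.0
```

```bash
python3 -c "
from h import *
lidstat()"
```

```text
[ 0.4607 -0.4215  0.2477] [-0.98  0.76  1.18  0.65  2.14  0.68] 0.019497688979094884 15.000363886356354 [-0.7  1.   0.2] [-0.28  0.25  0.01]
0.1397436462294775 1.8726126005242023
```

Call:
arm_command([
  [0, 0, 0, 0, 0, 0],
  [0, 0, 0, 0, 0, 0],
  [0, 0, 0, 0, 0, 0],
  [0, 0, -0.1, 0, 0, 0],
  [0, 0, -0.3, 0, 0, 0],
], fingers=0.2)

```text
t: 9.0
tool_pos: [0.4603, -0.4744, 0.2751]
orientation: [-2.022, 0.015, -0.009]
force: [0.0, -1.0, -0.6]
opening: 0.0372
gripper_force: 0.0
```

```bash
python3 -c "
from h import *
lidstat();s=read_state();Rt=R.from_rotvec(s['orientation'])
print(inc(s['tool_pos']+[0,-.02,.15],R.from_rotvec(-.5*AX)*Rt))"
```

```text
[ 0.4603 -0.4744  0.2751] [-1.02  0.84  1.01  0.66  2.23  0.72] 0.03719204453583099 0.0 [ 0.  -1.  -0.6] [-0.43  0.09 -0.01]
0.1992811496040241 1.8872591674718915
[ 0.001 -0.631 -0.417 -0.159 -0.     0.   ]
```

```bash
python3 -c "
from h import *
s=read_state();p=s['tool_pos'];Rt=R.from_rotvec(s['orientation'])
print(inc(p+[0,-.02,.2],Rt))
for k in(.4,.7): print(inc(p+[0,-.02,.2],R.from_rotvec(-k*AX)*Rt))"
```

```text
[ 0.001 -0.856 -0.526  0.     0.     0.   ]
[ 0.001 -0.856 -0.526 -0.127 -0.     0.   ]
[ 0.001 -0.856 -0.526 -0.223 -0.     0.   ]
```

Call:
arm_command([
  [0, -0.25, -0.2, 0, 0, 0],
  [0, -0.5, -0.34, 0, 0, 0],
  [0, -0.75, -0.48, -0.06, 0, 0],
  [0, -0.86, -0.53, -0.12, 0, 0],
  [0, -0.86, -0.53, -0.18, 0, 0],
])

```text
t: 9.62
tool_pos: [0.4594, -0.4953, 0.4809]
orientation: [-2.598, 0.019, -0.012]
force: [0.9, 0.6, -0.4]
opening: 0.0371
gripper_force: 0.0
```

```bash
python3 -c "
from h import *
lidstat()
snap('scene','s2');
a=cv2.imread('pics/s2.png')[80:290,200:440]
cv2.imwrite('pics/c2.png',cv2.resize(a,None,fx=2,fy=2))
d=np.array([.616-.4114,.3674-.3034]);yaw=np.arctan2(d[1],d[0]);print('knife',np.hypot(*d),yaw)
print(inc([.46,-.3,.58],down(BY-np.pi/2)))"
```

```text
[ 0.4594 -0.4953  0.4809] [-0.98  0.54  0.9   0.36  2.13  0.73] 0.03705999087694018 0.0 [ 0.9  0.6 -0.4] [-0.25  0.18 -0.01]
0.34815386929883124 1.663738460079338
knife 0.21437621136683987 0.3031631408522054
[-1.10e-02 -1.09e+00  7.00e-02 -1.70e-01 -1.00e-03  1.00e-03]
```

View pics/c2.png

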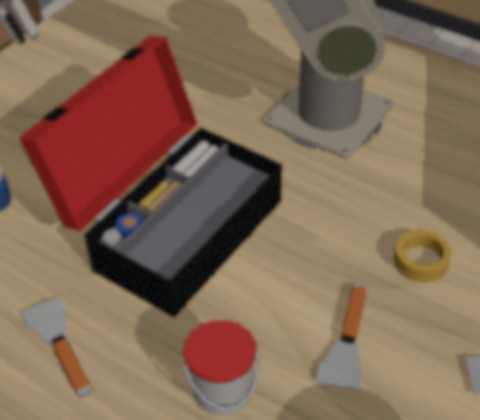

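Call:
arm_command([
  [0, -0.3, 0, -0.05, 0, 0],
  [0, -0.6, 0.04, -0.1, 0, 0],
  [0, -0.9, 0.06, -0.15, 0, 0],
  [0, -1.0, 0.07, -0.17, 0, 0],
  [0, -1.0, 0.07, -0.17, 0, 0],
], fingers=-1)

```text
t: 10.3
tool_pos: [0.4626, -0.3158, 0.5713]
orientation: [-3.119, 0.022, -0.004]
force: [-0.5, -0.5, -0.3]
opening: 0.0825
gripper_force: 0.0
```

```bash
python3 -c "
from h import *
log();s=read_state();print(s['tool_pos'],s['q'].round(2))
print(inc([.43,.2,.5],down(.31-np.pi/2)))"
```

```text
[ 0.46255832 -0.31578192  0.57131133] [-0.7   0.02  1.3   0.02  1.83  0.89]
[-2.000e-01 -2.568e+00  4.130e-01 -7.000e-03 -2.000e-03 -1.030e-01]
```

Call:
arm_command([
  [0, -1, 0, 0, 0, 0],
  [0, -1, 0, 0, 0, 0],
  [0, -1, 0, 0, 0, 0],
  [0, -1, 0, 0, 0, 0],
  [0, -1, 0, 0, 0, 0],
])

```text
t: 10.92
tool_pos: [0.4661, -0.1185, 0.5726]
orientation: [-3.118, 0.025, 0.003]
force: [-0.3, 0.5, -0.0]
opening: 0.0929
gripper_force: 0.0
```

Call:
arm_command([
  [-0.1, -1, 0, 0, 0, 0],
  [-0.1, -1, 0.1, 0, 0, -0.05],
  [-0.15, -1, 0.3, 0, 0, -0.1],
  [-0.15, -1, 0.4, 0, 0, -0.1],
  [-0.15, -1, 0.4, 0, 0, -0.1],
])

```text
t: 11.55
tool_pos: [0.439, 0.0837, 0.4942]
orientation: [-3.084, -0.463, 0.006]
force: [-0.3, 0.4, 0.2]
opening: 0.0931
gripper_force: 0.0
```

```bash
python3 -c "
from h import *
log();s=read_state();print(s['tool_pos'],s['q'].round(2))
c=snap('wrist','w2')
g=np.array([.472,.3225,.012]);u=np.array([np.cos(.31),np.sin(.31),0])
for k in(-.064,0,.156): print(proj(c,g+k*u))
t=snap('top','t2')
b=cv2.imread('pics/t2.png')[160:280,230:400];cv2.imwrite('pics/c3.png',np.vstack([cv2.resize(cv2.imread('pics/w2.png'),(640,400)),cv2.resize(b,(283,200))[:, :] if 0 else np.hstack([cv2.resize(b,(283,200)),np.zeros((200,357,3),np.uint8)])]))"
```

```text
[0.43901722 0.08374908 0.49423039] [ 0.06 -0.31  1.74  0.02  1.72  1.34]
[177.71585299 133.26078258]
[171.41652535  83.80354732]
[155.53598532 -51.46714585]
```

View pics/c3.png

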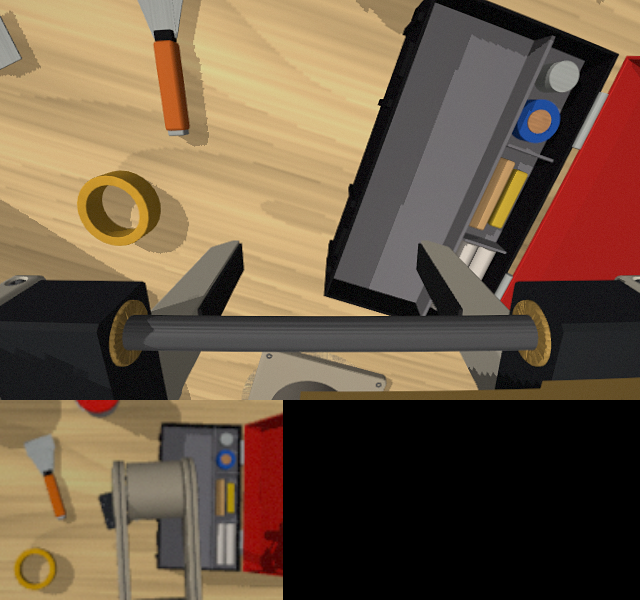

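```bash
python3 -c "
from h import *
print(inc([.486,.327,.30],down(.31-np.pi/2)))"
```

```text
[ 0.572 -1.081  1.017 -0.007 -0.002 -0.004]
```

Call:
arm_command([
  [0.572, -1, 0.9, -0.007, -0.002, -0.004],
  [0.572, -1, 0.9, -0.007, -0.002, -0.004],
  [0.572, -1, 0.9, -0.007, -0.002, -0.004],
  [0.572, -1, 0.9, -0.007, -0.002, -0.004],
  [0.572, -1, 0.9, -0.007, -0.002, -0.004],
])

```text
t: 12.28
tool_pos: [0.4921, 0.3128, 0.3225]
orientation: [3.103, 0.482, 0.002]
force: [0.7, 0.3, 0.5]
opening: 0.0931
gripper_force: 0.0
```

```bash
python3 -c "
from h import *
log();s=read_state();print(s['tool_pos'],s['q'].round(2))
c=snap('wrist','w3')
g=np.array([.472,.3225,.012]);u=np.array([np.cos(.31),np.sin(.31),0])
for k in(-.064,.015,.056,.156): print(proj(c,g+k*u))
print(inc([.486,.327,.19],down(.31-np.pi/2)))"
```

```text
[0.49208268 0.31282979 0.32251024] [ 0.48  0.14  1.63 -0.    1.37  1.74]
[313.74180773 276.38914954]
[312.36047965 196.28657346]
[311.59145001 149.77961024]
[309.58797791  20.73176216]
[-0.006 -0.066  0.644  0.     0.001 -0.   ]
```

View pics/w3.png

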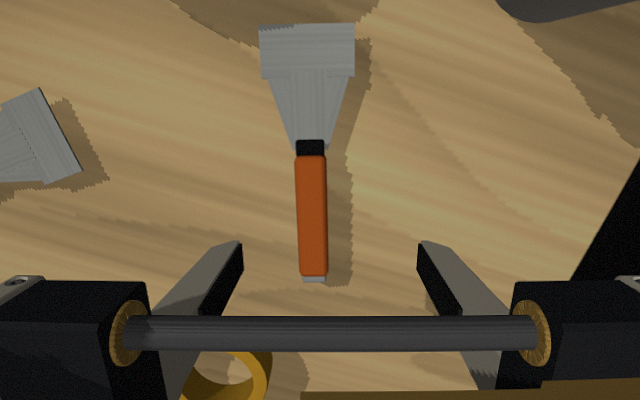

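Call:
arm_command([
  [-0.01, -0.066, 0.2, 0, 0.001, 0],
  [-0.01, -0.066, 0.4, 0, 0.001, 0],
  [-0.01, -0.066, 0.55, 0, 0.001, 0],
  [-0.01, -0.066, 0.655, 0, 0.001, 0],
  [-0.01, -0.066, 0.655, 0, 0.001, 0],
])

```text
t: 12.95
tool_pos: [0.4856, 0.3227, 0.1912]
orientation: [3.103, 0.481, 0.003]
force: [-0.3, -0.1, 0.7]
opening: 0.0929
gripper_force: 0.0
```

Call:
arm_command([
  [0, 0, 0, 0, 0, 0],
  [0, 0, 0, 0, 0, 0],
  [0, 0, 0, 0, 0, 0],
  [0, 0, 0, 0, 0, 0],
  [0, 0, 0, 0, 0, 0],
], fingers=1, force=35)

```text
t: 13.58
tool_pos: [0.484, 0.3246, 0.1922]
orientation: [3.103, 0.485, 0.006]
force: [0.3, 0.1, -0.2]
opening: 0.0475
gripper_force: 0.0
```

Call:
arm_command([
  [0, 0, 0, 0, 0, 0],
  [0, 0, 0, 0, 0, 0],
  [0, 0, 0, 0, 0, 0],
  [0, 0, 0, 0, 0, 0],
  [0, 0, 0, 0, 0, 0],
])

```text
t: 14.2
tool_pos: [0.4841, 0.3245, 0.192]
orientation: [3.103, 0.485, 0.006]
force: [-0.3, 0.7, -0.2]
opening: 0.027
gripper_force: 35.0
```

```bash
python3 -c "
from h import *
log();s=read_state();print(s['tool_pos'],s['q'].round(2))
c=load('t2')
for p in [(.047,.1),(.17,.1)]: pass
f=lambda u,v:(u/283*170+230-.5,(v-400)/200*120+160-.5)
for p in [(161,427),(241,425),(242,569),(160,567)]: print(onz(c,*f(*p),.105).round(4))
print('box corners pred');
for a in(-.1,.1):
  for b in(-.18,.18): print((BC+a*np.array([-.0165,-1])+b*np.array([1,-.0165])).round(4))
"
```

```text
[0.48408245 0.32446507 0.19198067] [ 0.5   0.29  1.72 -0.    1.13  1.76]
[0.6365 0.0499 0.105 ]
[ 0.6442 -0.1491  0.105 ]
[ 0.2911 -0.1495  0.105 ]
[0.2935 0.0493 0.105 ]
box corners pred
[0.2884 0.0558]
[0.6484 0.0498]
[ 0.2851 -0.1442]
[ 0.645  -0.1502]
```

Call:
arm_command([
  [0, 0, -0.1, 0, 0, 0],
  [0, 0, -0.3, 0, 0, 0],
  [0, 0, -0.5, 0, 0, 0],
  [0, 0, -0.75, 0, 0, 0],
  [0, 0, -1.0, 0, 0, 0],
])

```text
t: 14.82
tool_pos: [0.483, 0.3242, 0.3949]
orientation: [3.103, 0.485, 0.007]
force: [0.6, 0.3, -2.2]
opening: 0.0267
gripper_force: 35.0
```

```bash
python3 -c "
from h import *
log();s=read_state();print(s['tool_pos'],s['q'].round(2),s['opening'],s['force'],s['wrist_torque'])
print(inc([.436,-.0147,.39],down(BY-np.pi/2)))
c=load('w2')
for p in [(325,295),(432,0),(617,52)]: print(onz(c,*p,.105).round(4))
"
```

```text
[0.48295341 0.32415459 0.39492495] [ 0.5   0.08  1.56 -0.    1.5   1.76] 0.026691627289865478 [ 0.6211156   0.32557646 -2.21493972] [ 0.01129398  0.19092599 -0.01604562]
[-0.741  1.542  0.023  0.    -0.002  0.104]
[0.291  0.0541 0.105 ]
[0.6316 0.0491 0.105 ]
[ 0.6457 -0.1472  0.105 ]
```

Call:
arm_command([
  [-0.1, 0.2, 0, 0, 0, 0.02],
  [-0.2, 0.45, 0, 0, 0, 0.04],
  [-0.35, 0.7, 0, 0, 0, 0.06],
  [-0.45, 0.9, 0, 0, 0, 0.08],
  [-0.48, 1.0, 0, 0, -0.001, 0.104],
])

```text
t: 15.45
tool_pos: [0.4522, 0.1026, 0.3934]
orientation: [3.141, -0.033, 0.004]
force: [-0.3, -0.9, -2.5]
opening: 0.027
gripper_force: 35.0
```

```bash
python3 -c "
from h import *
log();s=read_state();print(s['tool_pos'],s['q'].round(2),s['opening'])
print(inc([.436,-.0147,.39],down(BY-np.pi/2)))
"
```

```text
[0.4521889  0.10260943 0.39340703] [ 0.11 -0.24  1.87 -0.    1.51  1.7 ] 0.026952532672238533
[-0.069  0.588  0.017  0.    -0.001 -0.001]
```

Call:
arm_command([
  [-0.02, 0.15, 0, 0, -0.001, -0.001],
  [-0.04, 0.35, 0, 0, -0.001, -0.001],
  [-0.069, 0.5, 0.01, 0, -0.001, -0.001],
  [-0.069, 0.588, 0.015, 0, -0.001, -0.001],
  [-0.069, 0.588, 0.015, 0, -0.001, -0.001],
])

```text
t: 16.08
tool_pos: [0.4369, -0.0136, 0.3901]
orientation: [3.141, -0.025, -0.002]
force: [-0.4, 0.6, -2.2]
opening: 0.0267
gripper_force: 35.0
```

```bash
python3 -c "
from h import *
log();s=read_state();print(s['tool_pos'],s['q'].round(2),s['opening'])
print(inc([.436,-.0147,.252],down(BY-np.pi/2)))
snap('wrist','w4')
t=snap('scene','s4')
b=cv2.imread('pics/s4.png')[90:270,200:400];a=cv2.imread('pics/w4.png')
cv2.imwrite('pics/c4.png',np.hstack([cv2.resize(a,(480,300)),cv2.resize(b,(320,300))]))
"
```

```text
[ 0.43690881 -0.01358678  0.39005346] [-0.15 -0.32  1.94 -0.    1.53  1.44] 0.026733078739256393
[-0.004  0.005  0.69   0.     0.     0.   ]
```

View pics/c4.png

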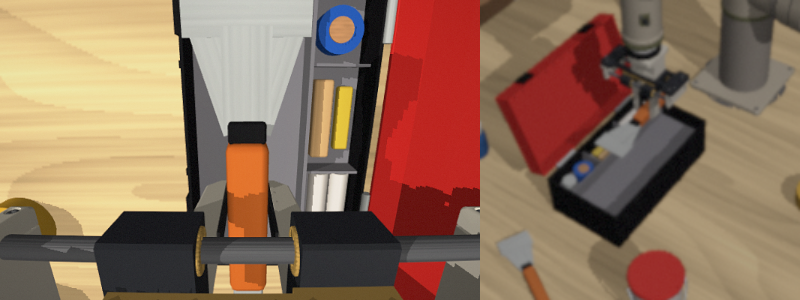

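Call:
arm_command([
  [-0.004, 0.005, 0.15, 0, 0, 0],
  [-0.004, 0.005, 0.33, 0, 0, 0],
  [-0.004, 0.005, 0.5, 0, 0, 0],
  [-0.004, 0.005, 0.61, 0, 0, 0],
  [-0.004, 0.005, 0.65, 0, 0, 0],
])

```text
t: 16.8
tool_pos: [0.4355, -0.0128, 0.2578]
orientation: [-3.142, 0.019, 0.007]
force: [-0.7, 0.2, -0.9]
opening: 0.0268
gripper_force: 35.0
```

Call:
arm_command([
  [0, 0, 0.01, 0, 0, 0],
  [0, 0, 0.02, 0, 0, 0],
  [0, 0, 0.03, 0, 0, 0],
  [0, 0, 0.035, 0, 0, 0],
  [0, 0, 0.035, 0, 0, 0],
])

```text
t: 17.42
tool_pos: [0.4362, -0.0138, 0.2522]
orientation: [3.141, -0.021, -0.003]
force: [-0.0, -0.4, -1.4]
opening: 0.0266
gripper_force: 35.0
```

Call:
arm_command([
  [0, 0, 0.005, 0, 0, 0],
  [0, 0, 0.01, 0, 0, 0],
  [0, 0, 0.01, 0, 0, 0],
  [0, 0, 0.01, 0, 0, 0],
  [0, 0, 0.01, 0, 0, 0],
])

```text
t: 18.05
tool_pos: [0.4363, -0.0138, 0.2519]
orientation: [3.141, -0.021, -0.004]
force: [-10.8, 0.7, 18.3]
opening: 0.0265
gripper_force: 35.0
```

Call:
arm_command([
  [0, 0, -0.006, 0, 0, 0],
  [0, 0, -0.007, 0, 0, 0],
  [0, 0, -0.007, 0, 0, 0],
  [0, 0, -0.007, 0, 0, 0],
  [0, 0, -0.007, 0, 0, 0],
])

```text
t: 18.68
tool_pos: [0.4363, -0.0138, 0.2519]
orientation: [3.141, -0.021, -0.003]
force: [-3.3, -0.3, 7.3]
opening: 0.0268
gripper_force: 35.0
```

Call:
arm_command([
  [0, 0, 0, 0, 0, 0],
  [0, 0, 0, 0, 0, 0],
  [0, 0, 0, 0, 0, 0],
  [0, 0, 0, 0, 0, 0],
  [0, 0, 0, 0, 0, 0],
], fingers=-0.2)

```text
t: 19.3
tool_pos: [0.436, -0.0137, 0.2513]
orientation: [3.141, -0.021, -0.004]
force: [0.3, -0.0, -0.3]
opening: 0.0557
gripper_force: 0.0
```

Call:
arm_command([
  [0, 0, -0.1, 0, 0, 0],
  [0, 0, -0.3, 0, 0, 0],
  [0, 0, -0.55, 0, 0, 0],
  [0, 0, -0.8, 0, 0, 0],
  [0, 0, -1, 0, 0, 0],
])

```text
t: 19.92
tool_pos: [0.4364, -0.0136, 0.4537]
orientation: [3.141, -0.021, -0.001]
force: [0.6, 0.8, -0.9]
opening: 0.0558
gripper_force: 0.0
```

```bash
python3 -c "
from h import *
s=read_state();print(s['tool_pos'],s['opening'],s['force'])
snap('wrist','w5')
t=snap('scene','s5')
b=cv2.imread('pics/s5.png')[90:330,150:450];a=cv2.imread('pics/w5.png')
cv2.imwrite('pics/c5.png',np.hstack([cv2.resize(a,(425,266)),cv2.resize(b,(333,266))]))
"
```

```text
[ 0.43644099 -0.01358866  0.45370155] 0.055814067156925315 [ 0.58201472  0.84727788 -0.92466551]
```

View pics/c5.png

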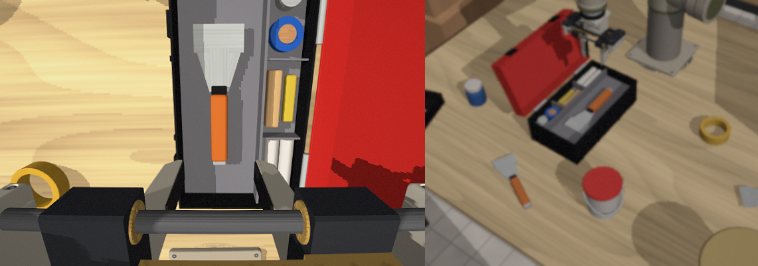

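The wrist view shows the knife lying flat in the front compartment, with its tip at about (218,25) and its butt at (219,163) in the crop. Both ends are clear of the walls. The lid is open and the pail, tape and jar have not moved, so I'm handing the job in.

Call:
arm_command([
  [0, 0, 0, 0, 0, 0],
  [0, 0, 0, 0, 0, 0],
  [0, 0, 0, 0, 0, 0],
  [0, 0, 0, 0, 0, 0],
  [0, 0, 0, 0, 0, 0],
])

```text
t: 20.65
tool_pos: [0.4365, -0.0136, 0.4511]
orientation: [3.141, -0.021, -0.004]
force: [-0.4, 0.7, 0.2]
opening: 0.0557
gripper_force: 0.0
```

```bash
python3 -c "
from plant import *
print(close_job())"
```

```text
the job is handed in; nothing more can be done
None
```

The job is handed in at about 21 s: the lid stands open on its own, the knife lies flat in the long front compartment, and the pail, tape and jar look unmoved in the last picture (no verdict came back).

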